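# Line up the ball chute and offer it the thumb ball in its dish

## Robot

A 6-joint arm with a two-finger parallel gripper is mounted at the origin on the work surface. World frame = base frame: x ahead of the robot, y to its left, z up, the work surface at z = 0. Lengths are in mm, angles in degrees, forces in N, time in s.
With the tool pointing down it reaches from about 275 to 750 mm from the base axis. Payload 10.2 kg.
Tool frame: the origin (TCP) lies on the centre line of the jaws, within the pads' length; the fingertips stand 8 mm ahead of it and the grasp point (between the pads) lies 11 mm behind it; x points along the fingers, y is the direction in which the jaws open and shut, and the axes are right-handed (so a half turn about x gives the same grasp; the last joint's range is limited). The gripper opens to 88 mm and grips with 3 to 60 N. Pads are 18 mm wide; open, the fingers measure 123 mm over their backs; the gripper's body (75 mm by 187 mm) begins 45 mm behind the grasp point.
Start: joints at [-12.8, 17.928, 85.812, -0, 76.261, -12.8], TCP at [525.006, -0.014, 246.72] pointing down, gripper open.
Joint ranges: [-168.41, 168.41], [-55.51, 124.54], [10.69, 146.95], [-70.63, 250.63], [1, 178], [-165.06, 165.06]. Speed limits (degrees/s): [136.94, 136.94, 172.46, 180, 180, 180].

## Interface

Orientations are given as [roll, pitch, yaw] about the fixed x, y, z axes, in that order (R = Rz(yaw) Ry(pitch) Rx(roll)).
In Python, from plant import manip gives the robot as it stands.
- The arm moves only by the tool jog_arm, never from a script. Its argument "commands" is a list of rows, each an object of numbers: "tx", "ty", "tz": the shift along the tool's x, y, z in cm; "yaw": the turn about the tool's x in rad. In form: [{"tx": .., "ty": .., "tz": .., "yaw": ..}, ...]. A call has exactly 5 rows; each row shifts and turns the commanded pose from where the row before left it, along the tool's axes as they then stand; what a row does not reach is not made up. A row lasts 1/12 s, in which the tool goes at most 41.7 mm and 7.16 degrees, less where a joint would pass 70% of its speed; a pose out of reach is approached as far as the arm can. A call is refused whole if a number of a shift passes 4.17 or a number of a turn 0.125, either way. A call with a gripper value outside its range is refused whole. "claw" is the closure, from -1 (fully open) to 1 (shut), set as the call begins (left out, the last holds). The fingers move at their own pace and stop on an object; "squeeze" is the grip in N (left out, the last holds). Time passes only in rows, so rows that do not move let the fingers close, or fill a call up. It gives the time, the measured TCP pose, the force and the opening at its end, in the units of the state.
- manip.get_obs(): the state, without advancing time (a new reading comes with each control period).
- manip.capture(name): name is "scene" or "side" or "wrist"; returns a dict with "image" (420x560x3 uint8, blue, green, red), "vfov" (degrees; the focal length in pixels is half the picture's height over the tangent of half this angle, whatever the lens; pixels are square), "cx", "cy" (the principal point, pixels), "rvec" (rotation vector, rad) and "tvec" (3), from world to camera coordinates, as OpenCV has them; the wrist camera has in their place "mount" (4x4, takes a point from camera to tool coordinates, whose origin is the TCP and whose axes are the tool frame's). Camera axes: x right, y down, z forward; pixel columns grow to the right and rows downward; lengths in mm; the calibration is good to about 2 mm. A picture is of the moment at which its call begins: read the wrist's pose just before it. There is no depth.
- manip.job_done(): hands the job in, once; it reports no verdict.
The state is a dict: "t": time; "qpos": joint angles; "dq": joint speeds; "joint_torque": joint torques, N m; "position": TCP position; "eef_rot": TCP orientation; "wrist_force": force on the tool from outside, world axes, zero at the start; "moment": the same for the moment, N m; "finger_gap": finger opening in mm.
Only numpy, scipy, OpenCV 4.12 (cv2) and the standard library are available. Lean on these libraries where they do the work, as an engineer would, in place of code of your own. Each camera call takes 0.05 s, during which the arm holds its last target.

## Task

First turn the brass swivel chute on the green clamp (the black fin on it is for gripping) until its open mouth faces straight at the round rubber stand of the ball dish. Then lift the dish (it has a bridge handle) straight up off the stand, give it about a quarter turn in the air so that its orange lip points straight at the chute's black fin, and keep the dish level and the red ball in its middle all the way. Finish while holding the dish still like that in the gripper, roughly 8 cm above the stand, and leave the other things on the bench where they are.

Things in the scene. Friction and masses are not known exactly. Their poses are not given: they have to be found in the camera images.
- chute (a joint): swivel of the brass chute about its vertical axis on the green clamp, rad; grows counter-clockwise seen from above, stops at -1.7 and 1.7; at 0 the mouth points along the clamp's -y. It starts 0.8 to 1.1. Light friction (about 0.06 N m); it stays where it is left
- chute_grip (a point): point on the swivel axis at gripping height on the chute's black fin, 105 mm above the bench; turns with the chute, x out of the open mouth, z up. Fin 36 mm long (x), 12 mm thick (y), from 23 mm below (44 mm wide brass hub) to 11 mm above this point. Brass trough 42 mm wide with white-topped walls ending 17 mm below this point; its mouth is 92 mm from the axis
- clamp: green steel clamp bolted to the bench, cannot move; origin on the bench under the swivel axis. Base plate 120 mm (x) by 170 mm (y from -50 to 120 mm) by 8 mm; its jaws at y 28 to 104 mm hold a translucent orange shell (130 x 52 x 30 mm), none of it higher than 61 mm; screw handle out to y 140 mm
- stand: round black rubber stand fixed to the bench, 100 mm wide at the foot, 84 mm across its flat top, which is 20 mm high; origin at the centre of its underside. The dish rests loose on its top
- dish: round aluminium dish 110 mm across, rim 18 mm high, 0.2 kg, loose; origin at the centre of its underside, z up, x towards the orange pointed lip (tip 90 mm from the centre). Floor a shallow cone (6 degrees) falling to the middle. A bridge handle spans it along y: posts at y +-54 mm, 12 mm wide, crossbar 58 to 63 mm above the origin, black grip block in the middle
- dish_mid (a point): point on the dish's axis 21 mm above its underside, where the centre of the ball rests when centred
- dish_grip (a point): middle of the black grip block on the bridge handle, straight above the dish's centre, 72 mm above its underside. The block is 14 mm thick (along the dish's x), 44 mm long (along y) and 28 mm high, its top 13 mm above this point, its underside 15 mm below. The ball's top is 36 mm below this point
- ball_center (a point): centre of the loose red plastic ball, 30 mm across, 60 g, resting in the middle of the dish
- brick: bystander: loose gray metal power brick 100 x 56 x 34 mm; origin at the centre of its underside
- cartridge: bystander: loose cream plastic cartridge 85 x 68 x 16 mm; origin at the centre of its underside
- handle: bystander: loose black ceramic screwdriver handle, 85 x 22 x 22 mm, lying; origin at the centre of its underside
- spacer: bystander: loose brass spacer rod, 18 mm across, 50 mm high, standing upright; origin at the centre of its underside
Mind the look-alikes: they are no part of the job. There is more than one size of the clamp; the job needs the smaller.

How it is judged (in metres and radians):
On the way, in this order (a step that is already met when the one before it is completed fails the run):
1. the chute's mouth faces the stand while the dish still stands on it (y of stand in the frame of chute_grip between -0.04 and 0.04 m and x of stand in the frame of chute_grip above 0.1 m and height (world z) of dish below 0.03 m), for 0.2 s.
2. the dish is lifted off the stand, level, with the ball in its middle (height (world z) of dish above 0.035 m and angle between dish's own z axis and vertical below 0.12 rad and horizontal distance between ball_center and dish_mid below 0.012 m), for 0.1 s.
3. in the air the orange lip has been turned to the chute (y of chute_grip in the frame of dish between -0.04 and 0.04 m and x of chute_grip in the frame of dish above 0.1 m and height (world z) of dish above 0.035 m), for 0.2 s.
At the end, for the whole second after the job is handed in: Chute mouth line within 40 mm of the stand centre; dish held by the fingers alone, still, 40-140 mm above the stand top, within 50 mm of over it, within 5 deg of level; lip line within 40 mm of the chute axis; ball at rest within 12 mm of the dish middle (y of stand in the frame of chute_grip between -0.04 and 0.04 m and x of stand in the frame of chute_grip above 0.1 m and y of chute_grip in the frame of dish between -0.04 and 0.04 m and x of chute_grip in the frame of dish above 0.1 m and horizontal distance between ball_center and dish_mid below 0.012 m and angle between dish's own z axis and vertical below 0.09 rad and height (world z) of dish between 0.06 and 0.16 m and horizontal distance between dish and stand below 0.05 m and contact force between the fingers and dish above 1.5 N and contact force between dish and stand below 0.1 N and contact force between dish and clamp below 0.1 N and linear speed of dish below 0.02 m/s and angular speed of dish below 0.3 rad/s and linear speed of ball below 0.03 m/s); the arm keeps its last pose, push and grip.
It fails at once if the ball leaves the middle of the dish (more than 25 mm off) (distance between ball_center and dish_mid above 0.025 m).
It fails at once if the dish is tipped more than 14 degrees (angle between dish's own z axis and vertical above 0.25 rad).
It fails at once if another thing on the bench is disturbed (distance of any of brick, cartridge, handle, spacer from where it was at the start of the episode above 0.03 m).
It also fails if it takes over 54 s, if anything falls off the work surface, if the arm or the gripper's body presses on something with over 40 N, if the wrist force passes 120 N, or if a joint passes its speed limit or range.

## Working session

There is one attempt and no reset: what is moved stays moved. The work goes in short steps, Python scripts to look and compute and a tool call to move; the robot and the scene stay as the last step left them, time stands still between calls to the robot, and variables do not carry over. Pictures are saved under pics/ and viewed, and the job is handed in when it is done.

Besides the shell and the picture viewer there is one more tool, called after ">>>" by a JSON object that holds its "method" and its "body". jog_arm: Moves the arm, as the interface text tells. Its arguments: {"type":"object","properties":{"commands":{"type":"array"},"claw":{"type":"number"},"squeeze":{"type":"number"}},"required":["commands"]}

```bash
ls; mkdir -p pics
python3 - <<'E'
from plant import manip
import cv2
print(manip.get_obs())
for n in ("scene","side","wrist"):
    c=manip.capture(n); cv2.imwrite(f"pics/{n}0.png",c["image"])
    print(n,{k:v for k,v in c.items() if k!="image"})
E
```

```text
pics
{'t': 0.0, 'qpos': array([-1.28002986e+01,  1.79562173e+01,  8.58513064e+01,  7.44818190e-04,
        7.62598509e+01, -1.28001285e+01]), 'dq': array([ 0.02009712, -0.02898047,  0.03610226,  0.06914753,  0.03508416,
        0.07700889]), 'joint_torque': array([-1.80187753e-04, -4.02218950e+01, -2.52264959e+01,  6.94810320e-02,
        3.53677373e-02, -8.52248218e-05]), 'position': array([5.24782009e+02, 3.66060212e-02, 2.46207635e+02]), 'eef_rot': array([-103.41519937,   89.93262148,  166.58445323]), 'wrist_force': array([-0.45495222,  0.16488725,  0.43280464]), 'moment': array([-0.02792408,  0.04197542,  0.03468962]), 'finger_gap': 88.05450432055363}
scene {'vfov': 51.660486102729834, 'cx': 272.88151881550243, 'cy': 211.9159530456467, 'rvec': array([ 1.8430292 ,  1.15580793, -0.6786913 ]), 'tvec': array([-189.44597179, -147.31172942, 1676.31526491])}
side {'vfov': 53.62619581097631, 'cx': 273.3473047509525, 'cy': 200.02278676468944, 'rvec': array([ 2.19292326, -0.51342489,  0.26936913]), 'tvec': array([-490.22751819,  195.84521792,  869.90512453])}
wrist {'vfov': 62.839067764389895, 'cx': 279.6416194728327, 'cy': 210.04733064908632, 'mount': array([[-5.47856317e-04, -2.83948347e-01,  9.58839421e-01,
        -1.38038787e+02],
       [ 9.99999835e-01,  9.44750515e-06,  5.74172086e-04,
        -7.90018614e-01],
       [-1.72093855e-04,  9.58839578e-01,  2.83948295e-01,
        -7.21200583e+01],
       [ 0.00000000e+00,  0.00000000e+00,  0.00000000e+00,
         1.00000000e+00]])}
```

View pics/scene0.png

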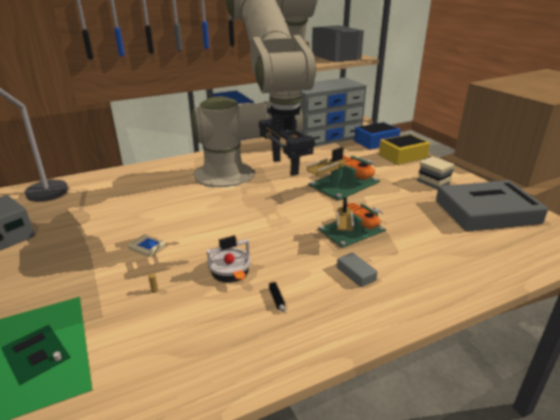

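View pics/side0.png

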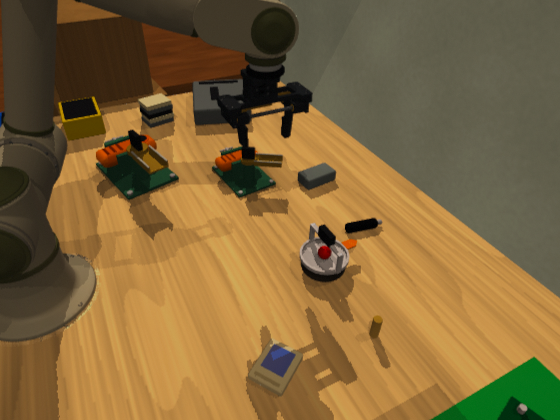

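View pics/wrist0.png

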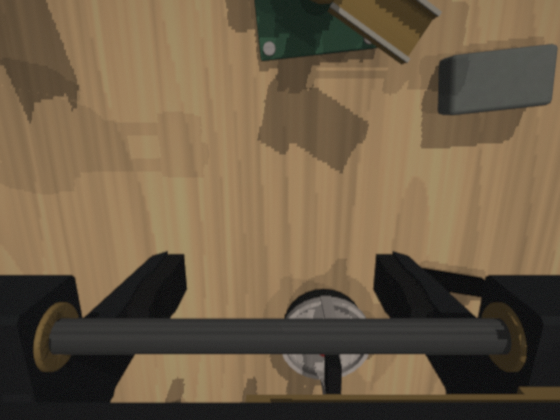

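```bash
cat > h.py <<'E'
import numpy as np, cv2
from plant import manip
from scipy.spatial.transform import Rotation as R
def K(c):
    f=210/np.tan(np.radians(c["vfov"]/2)); return np.array([[f,0,c["cx"]],[0,f,c["cy"]],[0,0,1.]])
def cam(n,obs=None):
    obs=obs or manip.get_obs(); c=manip.capture(n)
    if n=="wrist":
        T=np.eye(4); T[:3,:3]=R.from_euler("xyz",obs["eef_rot"],degrees=True).as_matrix(); T[:3,3]=obs["position"]
        M=np.linalg.inv(T@c["mount"])
    else:
        M=np.eye(4); M[:3,:3]=cv2.Rodrigues(c["rvec"])[0]; M[:3,3]=c["tvec"]
    return c["image"],K(c),M
def ray(Km,M,p):
    d=np.linalg.inv(Km)@np.array([p[0],p[1],1.]); Rm=M[:3,:3]
    return -Rm.T@M[:3,3], Rm.T@d
def onz(Km,M,p,z):
    o,d=ray(Km,M,p); return o+d*(z-o[2])/d[2]
def two(a,b):
    A=[];B=[]
    (o1,d1),(o2,d2)=a,b
    S=0;v=0
    for o,d in (a,b):
        d=d/np.linalg.norm(d);P=np.eye(3)-np.outer(d,d);S=S+P;v=v+P@o
    X=np.linalg.solve(S,v)
    gap=[np.linalg.norm((np.eye(3)-np.outer(d,d)/(d@d))@(X-o)) for o,d in (a,b)]
    return X,gap
def proj(Km,M,X):
    q=Km@(M[:3,:3]@np.asarray(X,float)+M[:3,3]); return q[:2]/q[2]
def crop(im,x0,y0,x1,y1,s,name):
    cv2.imwrite(name,cv2.resize(im[y0:y1,x0:x1],None,fx=s,fy=s,interpolation=cv2.INTER_CUBIC))
E
python3 - <<'E'
from h import *
S,K1,M1=cam("scene"); D,K2,M2=cam("side")
np.save("/tmp/s.npy",S)
crop(S,300,130,400,260,6 if 0 else 4,"pics/c1.png"); crop(S,195,220,305,320,5,"pics/c2.png")
crop(D,85,120,285,210,4,"pics/c3.png"); crop(D,290,205,390,290,6,"pics/c4.png")
print(onz(K1,M1,(229,270),0),onz(K2,M2,(324,270),0),onz(K1,M1,(345,185),0),onz(K1,M1,(352,230),0))
E
```

```text
[ 573.99470928 -192.48793189    0.        ] [ 5.72634905e+02 -2.06145450e+02 -1.13686838e-13] [290.86979443 362.56404561   0.        ] [555.23876641 212.35339933   0.        ]
```

View pics/c1.png

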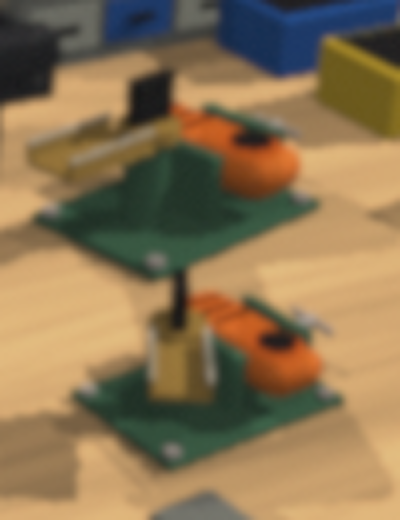

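View pics/c3.png

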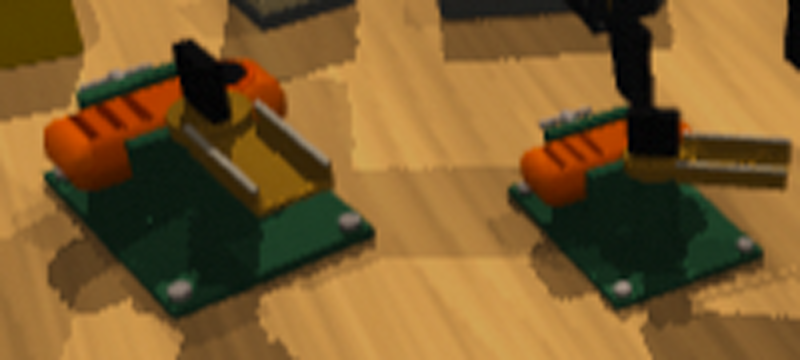

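View pics/c2.png

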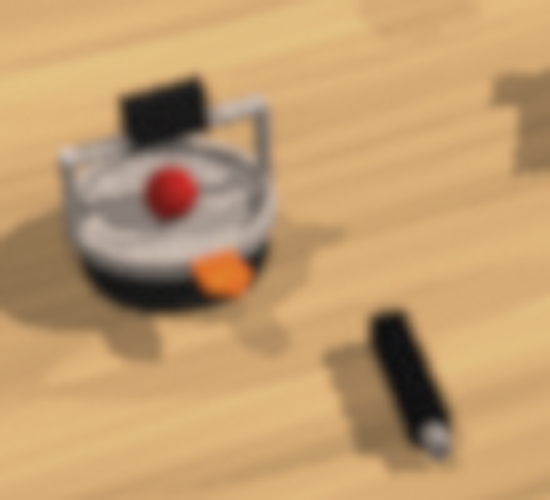

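View pics/c4.png

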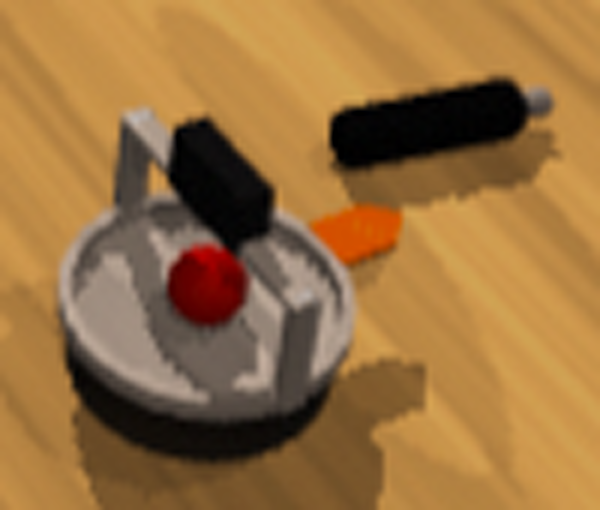

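Run:
```python
from h import *
S,K1,M1=cam("scene"); D,K2,M2=cam("side")
for nm,q in (("big scene",[(308.7,184),(340,200),(379.5,181)]),("small scene",[(318.7,229),(343,247),(385.7,230.5)])):
    P=np.array([onz(K1,M1,p,4) for p in q])[:,:2];print(nm,P.round(0).tolist(),np.linalg.norm(np.diff(P,axis=0),axis=1))
for nm,q in (("big side",[(178.2,179.5),(129,198.7),(96.2,165)]),("small side",[(275.5,183.7),(240,197),(212.5,167.5)])):
    P=np.array([onz(K2,M2,p,4) for p in q])[:,:2];print(nm,P.round(0).tolist(),np.linalg.norm(np.diff(P,axis=0),axis=1))
print("fin",two(ray(K1,M1,(345,204.5)),ray(K2,M2,(248.7,153))))
print("finbig",two(ray(K1,M1,(337.5,154.5)),ray(K2,M2,(135.5,140))))
def mask(im,lo,hi,box):
    h=cv2.cvtColor(im,cv2.COLOR_BGR2HSV);m=cv2.inRange(h,lo,hi);z=np.zeros_like(m);x0,y0,x1,y1=box;z[y0:y1,x0:x1]=m[y0:y1,x0:x1];return z
def cen(m):
    n,l,s,c=cv2.connectedComponentsWithStats(m);i=1+np.argmax(s[1:,4]);return c[i],s[i]
bs=[]
for im,box in ((S,(195,220,260,290)),(D,(295,215,390,285))):
    a=mask(im,(0,150,60),(5,255,255),box)|mask(im,(174,150,60),(180,255,255),box)
    o=mask(im,(7,220,180),(15,255,255),box)
    k=mask(im,(0,0,0),(180,255,45),box if im is S else (295,215,340,250))
    if im is S:k[252:]=0
    bs.append([cen(a),cen(o),cen(k)]);print(bs[-1])
for i,n in enumerate(("ball","lip","grip")):
    print(n,two(ray(K1,M1,bs[0][i][0]),ray(K2,M2,bs[1][i][0])), onz(K1,M1,bs[0][i][0],[41,36,92][i]),onz(K2,M2,bs[1][i][0],[41,36,92][i]))
```

```text
big scene [[231.0, 245.0], [385.0, 280.0], [327.0, 489.0]] [157.56121276 217.04873275]
small scene [[511.0, 121.0], [624.0, 135.0], [608.0, 297.0]] [113.75813745 163.59216271]
big side [[379.0, 269.0], [234.0, 239.0], [180.0, 446.0]] [147.59320903 214.32284805]
small side [[621.0, 130.0], [506.0, 117.0], [489.0, 285.0]] [115.98110603 168.77321542]
fin (array([559.73772564, 174.78912513,  99.04667232]), [np.float64(1.5576478524214803), np.float64(1.5576478524215671)])
finbig (array([292.36563467, 319.89142291, 128.12231658]), [np.float64(0.05525269843591656), np.float64(0.055252698435916583)])Traceback (most recent call last):
  File "<stdin>", line 19, in <module>
  File "<stdin>", line 12, in cen
    return _wrapfunc(a, 'argmax', axis=axis, out=out, **kwds)
    return bound(*args, **kwds)
ValueError: attempt to get argmax of an empty sequence
```

Run:
```python
from h import *
S,K1,M1=cam("scene"); D,K2,M2=cam("side")
for im,pts in ((S,[(229,258),(240,275),(228,243)]),(D,[(324,253),(350,243),(327,235)])):
    h=cv2.cvtColor(im,cv2.COLOR_BGR2HSV)
    for p in pts: print(p,h[p[1],p[0]])
o=manip.get_obs();print(R.from_euler("xyz",o["eef_rot"],degrees=True).as_matrix().round(3))
def cen(im,lo,hi,box):
    x0,y0,x1,y1=box
    h=cv2.cvtColor(im,cv2.COLOR_BGR2HSV)[y0:y1,x0:x1];m=cv2.inRange(h,lo,hi)
    n,l,s,c=cv2.connectedComponentsWithStats(m)
    if n<2:return None
    i=1+np.argmax(s[1:,4]);ys,xs=np.where(l==i);e=[(xs[j]+x0,ys[j]+y0) for j in (xs.argmax(),ys.argmax())];return c[i]+[x0,y0],s[i]+[x0,y0,0,0,0],e
for nm,lo,hi,b1,b2,z in (("ball",(0,170,60),(6,255,255),(220,248,240,268),(314,242,336,262),41),("lip",(7,200,120),(14,255,255),(228,264,252,284),(338,236,362,254),36),("grip",(0,0,0),(180,255,50),(215,232,242,252),(314,222,340,247),92)):
    a=cen(S,lo,hi,b1);b=cen(D,lo,hi,b2);print(nm,a,b)
    if a and b:print(two(ray(K1,M1,a[0]),ray(K2,M2,b[0])),onz(K1,M1,a[0],z),onz(K2,M2,b[0],z))
# stand bottom outline
```

```text
(229, 258) [  1 204 164]
(240, 275) [ 13 206 224]
(228, 243) [165  20  26]
(324, 253) [  0 255 116]
(350, 243) [ 12 255 212]
(327, 235) [ 0 23 11]
[[-0.  1.  0.]
 [ 0.  0. -1.]
 [-1. -0. -0.]]
ball (array([228.83928571, 258.25      ]), array([225, 254,   9,   9,  56]), [(np.int64(233), np.int64(257)), (np.int64(227), np.int64(262))]) (array([324.06569343, 252.0729927 ]), array([318, 246,  13,  13, 137]), [(np.int64(330), np.int64(250)), (np.int64(322), np.int64(258))])
(array([ 577.79962779, -191.46478461,   41.02865399]), [np.float64(0.17613640878124592), np.float64(0.1761364087811926)]) [ 577.91824667 -191.63750273   41.        ] [ 577.84825099 -191.22006236   41.        ]
lip (array([239.14583333, 275.02083333]), array([235, 272,  10,   7,  48]), [(np.int64(244), np.int64(275)), (np.int64(237), np.int64(278))]) (array([349.4953271 , 243.14018692]), array([342, 239,  15,  10, 107]), [(np.int64(356), np.int64(240)), (np.int64(347), np.int64(248))])
(array([ 648.28153684, -190.03698606,   36.26762033]), [np.float64(1.0557661432626821), np.float64(1.055766143262684)]) [ 648.81705362 -191.03435894   36.        ] [ 648.70559161 -188.49757127   36.        ]
grip (array([227.49193548, 242.66935484]), array([221, 237,  14,  12, 124]), [(np.int64(234), np.int64(238)), (np.int64(222), np.int64(248))]) (array([326.0387931 , 235.62068966]), array([318, 225,  17,  22, 232]), [(np.int64(334), np.int64(236)), (np.int64(328), np.int64(246))])
(array([ 577.67968292, -191.50570994,   90.46625313]), [np.float64(0.528391369133329), np.float64(0.5283913691332218)]) [ 580.36290391 -192.75794827   92.        ] [ 576.78609663 -192.14458679   92.        ]
```

Run:
```python
from h import *
W,K3,M3=cam("wrist"); D,K2,M2=cam("side")
crop(D,235,140,295,190,10,"pics/c5.png"); crop(W,300,0,460,80,5,"pics/c6.png")
a=onz(K3,M3,(438,14),88);b=onz(K3,M3,(406,60),88);print(a,b,np.linalg.norm(a-b));m=(a+b)/2
for ax in ((560,175),(561,175.6)):print(np.degrees(np.arctan2(m[1]-ax[1],m[0]-ax[0])),np.hypot(m[1]-ax[1],m[0]-ax[0]))
```

```text
[646.32312594 141.76429618  88.        ] [625.09316802 109.03517482  88.        ] 39.0116200427273
-33.230850666264324 90.50916946652164
-33.89919326445166 90.00763179291569
```

View pics/c5.png

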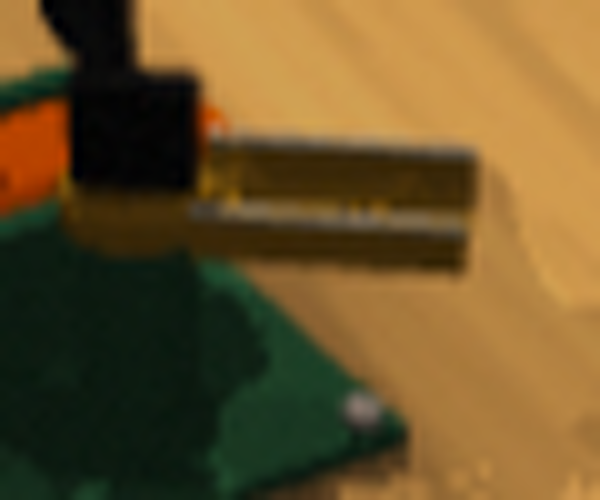

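View pics/c6.png

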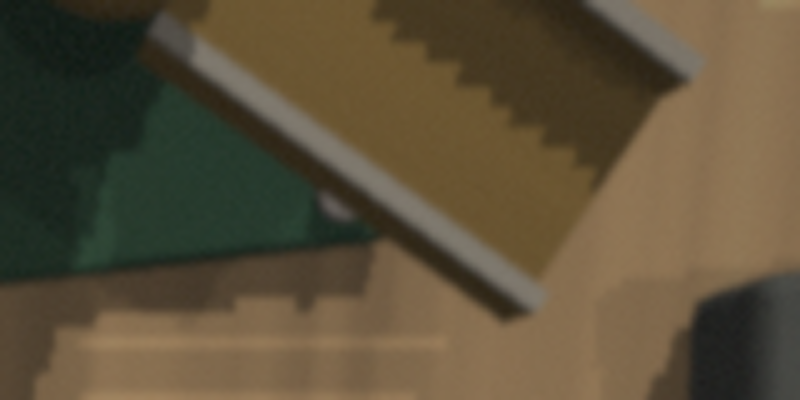

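>>> {"method": "jog_arm", "body": {"commands": [{"tx":0,"ty":0.7,"tz":-3.5,"yaw":0},{"tx":0,"ty":0.7,"tz":-3.5,"yaw":0},{"tx":0,"ty":0.7,"tz":-3.5,"yaw":0},{"tx":0,"ty":0.7,"tz":-3.5,"yaw":0},{"tx":0,"ty":0.7,"tz":-3.5,"yaw":0}], "claw": -1, "squeeze": 20}}

```text
t: 0.97
position: [560.1, 176.7, 246.8]
eef_rot: [92.4, 90.0, 2.4]
wrist_force: [-0.2, -0.4, -0.4]
finger_gap: 88.1
```

>>> {"method": "jog_arm", "body": {"commands": [{"tx":1,"ty":0,"tz":0,"yaw":-0.124},{"tx":1,"ty":0,"tz":0,"yaw":-0.124},{"tx":1,"ty":0,"tz":0,"yaw":-0.124},{"tx":1,"ty":0,"tz":0,"yaw":-0.124},{"tx":1,"ty":0,"tz":0,"yaw":-0.124}]}}

```text
t: 1.38
position: [560.0, 175.1, 196.1]
eef_rot: [-115.7, 90.0, -169.8]
wrist_force: [-0.1, 1.0, -0.1]
finger_gap: 88.1
```

>>> {"method": "jog_arm", "body": {"commands": [{"tx":0,"ty":0,"tz":0,"yaw":-0.124},{"tx":0,"ty":0,"tz":0,"yaw":-0.124},{"tx":0,"ty":0,"tz":0,"yaw":-0.124},{"tx":0,"ty":0,"tz":0,"yaw":0},{"tx":0,"ty":0,"tz":0,"yaw":0}]}}

```text
t: 1.8
position: [560.0, 175.0, 196.7]
eef_rot: [-178.0, 90.0, 148.6]
wrist_force: [0.2, 0.7, -0.0]
finger_gap: 88.0
```

```bash
cat > st.py <<'E'
from h import *
import sys
o=manip.get_obs();T=R.from_euler("xyz",o["eef_rot"],degrees=True).as_matrix()
print("t",round(o["t"],2),"pos",o["position"].round(1),"jaw",np.degrees(np.arctan2(T[1,1],T[0,1])).round(2),"x",T[:,0].round(3),"gap",round(o["finger_gap"],1),"F",o["wrist_force"].round(1),"q",o["qpos"].round(0))
for n in sys.argv[1:]:
    name,out=n.split(":");im,Km,M=cam(name);cv2.imwrite("pics/"+out+".png",im);np.savez("/tmp/"+out,im=im,K=Km,M=M)
E
python3 st.py wrist:w1
```

```text
t 1.8 pos [560.  175.  196.7] jaw 56.62 x [-0.  0. -1.] gap 88.0 F [ 0.2  0.7 -0. ] q [  6.  28.  79.   0.  73. -51.]
```

View pics/w1.png

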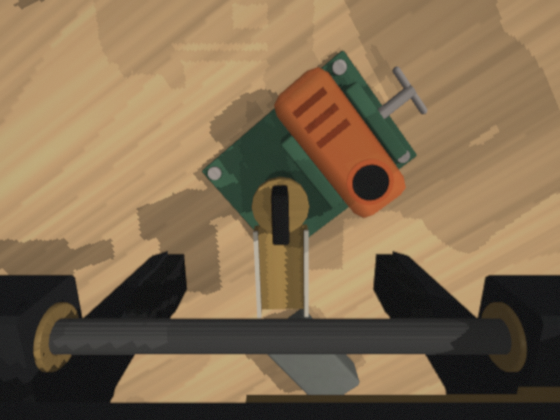

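Run:
```python
from h import *
d=np.load("/tmp/w1.npz");K3,M3,im=d["K"],d["M"],d["im"]
m=cv2.inRange(im[180:250,255:305],(0,0,0),(38,38,38))
n,l,s,c=cv2.connectedComponentsWithStats(m);i=1+np.argmax(s[1:,4]);print(s[i]+[255,180,0,0,0])
x,y,w,h,a=s[i]+[255,180,0,0,0]
for p in ((x,y),(x+w,y),(x,y+h),(x+w,y+h)):print(onz(K3,M3,p,116))
print(onz(K3,M3,(281,205),82),[onz(K3,M3,p,88) for p in ((257,232),(308,232))])
```

```text
[272 186  17  58 879]
[535.96180231 183.37790351 116.        ]
[542.04114994 192.60889114 116.        ]
[569.66024451 160.87849222 116.        ]
[576.05283579 170.5850348  116.        ]
[557.94488627 176.09214914  82.        ] [array([564.33473789, 149.95507896,  88.        ]), array([585.73920337, 182.45578385,  88.        ])]
```

Run:
```python
from h import *
d=np.load("/tmp/w1.npz");K3,M3,im=d["K"],d["M"],d["im"]
A,B,L=[onz(K3,M3,p,8)[:2] for p in ((343,49),(416,156),(202,171))]
print(A,B,L,np.linalg.norm(A-B),np.linalg.norm(A-L))
u=(A-L)/np.linalg.norm(A-L);v=(B-A)/np.linalg.norm(B-A)
print(np.degrees(np.arctan2(v[1],v[0])),np.degrees(np.arctan2(u[1],u[0]))-90)
print((A+B)/2-120*u, L+60*v+50*u)
crop(im,230,165,340,330,4,"pics/c7.png")
```

```text
[487.27353639 287.43108464] [605.49745876 298.1871515 ] [505.47649633 120.24789419] 118.71220996507847 168.17124285095818
5.198484517909823 6.2139050566738945
[559.37437222 173.51415114] [559.81767296 175.39050474]
```

View pics/c7.png

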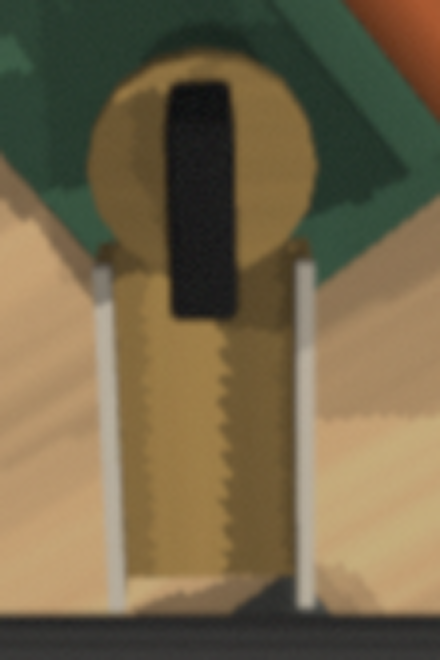

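>>> {"method": "jog_arm", "body": {"commands": [{"tx":2.2,"ty":0,"tz":0,"yaw":0},{"tx":2.2,"ty":0,"tz":0,"yaw":0},{"tx":2.2,"ty":0,"tz":0,"yaw":0},{"tx":2.2,"ty":0,"tz":0,"yaw":0},{"tx":0.95,"ty":0,"tz":0,"yaw":0}]}}

```text
t: 2.27
position: [558.9, 174.8, 96.6]
eef_rot: [-140.9, 89.8, -174.3]
wrist_force: [0.1, -0.5, -0.2]
finger_gap: 88.2
```

>>> {"method": "jog_arm", "body": {"commands": [{"tx":0,"ty":0,"tz":0,"yaw":0},{"tx":0,"ty":0,"tz":0,"yaw":0},{"tx":0,"ty":0,"tz":0,"yaw":0},{"tx":0,"ty":0,"tz":0,"yaw":0},{"tx":0,"ty":0,"tz":0,"yaw":0}], "claw": 1, "squeeze": 15}}

```text
t: 2.68
position: [560.4, 175.0, 100.3]
eef_rot: [39.2, 89.9, 6.0]
wrist_force: [-0.4, -0.1, 0.5]
finger_gap: 56.9
```

>>> {"method": "jog_arm", "body": {"commands": [{"tx":0,"ty":0,"tz":0,"yaw":0},{"tx":0,"ty":0,"tz":0,"yaw":0},{"tx":0,"ty":0,"tz":0,"yaw":0},{"tx":0,"ty":0,"tz":0,"yaw":0},{"tx":0,"ty":0,"tz":0,"yaw":0}]}}

```text
t: 3.1
position: [560.0, 175.0, 99.2]
eef_rot: [9.6, 90.0, -23.5]
wrist_force: [0.7, 0.1, 0.8]
finger_gap: 23.6
```

```bash
python3 st.py
```

```text
t 3.1 pos [560.  175.   99.2] jaw 56.84 x [ 0. -0. -1.] gap 23.6 F [0.7 0.1 0.8] q [  6.  34.  85.  -0.  61. -51.]
```

>>> {"method": "jog_arm", "body": {"commands": [{"tx":0,"ty":0,"tz":0,"yaw":0},{"tx":0,"ty":0,"tz":0,"yaw":0},{"tx":0,"ty":0,"tz":0,"yaw":0},{"tx":0,"ty":0,"tz":0,"yaw":0},{"tx":0,"ty":0,"tz":0,"yaw":0}]}}

```text
t: 3.52
position: [560.1, 175.2, 99.2]
eef_rot: [74.5, 90.0, 41.3]
wrist_force: [2.0, 2.5, -2.0]
finger_gap: 11.8
```

>>> {"method": "jog_arm", "body": {"commands": [{"tx":0,"ty":0,"tz":0,"yaw":0.05},{"tx":0,"ty":0,"tz":0,"yaw":0.05},{"tx":0,"ty":0,"tz":0,"yaw":0.05},{"tx":0,"ty":0,"tz":0,"yaw":0.05},{"tx":0,"ty":0,"tz":0,"yaw":0}]}}

```text
t: 3.93
position: [560.0, 175.0, 99.2]
eef_rot: [100.7, 90.0, 56.0]
wrist_force: [0.2, 2.5, -1.0]
finger_gap: 11.7
```

```bash
python3 st.py
```

```text
t 3.93 pos [560.  175.   99.2] jaw 45.28 x [ 0.  0. -1.] gap 11.7 F [ 0.2  2.5 -1. ] q [  6.  34.  85.   0.  61. -39.]
```

>>> {"method": "jog_arm", "body": {"commands": [{"tx":0,"ty":0,"tz":0,"yaw":0.075},{"tx":0,"ty":0,"tz":0,"yaw":0.075},{"tx":0,"ty":0,"tz":0,"yaw":0.075},{"tx":0,"ty":0,"tz":0,"yaw":0.075},{"tx":0,"ty":0,"tz":0,"yaw":0.075}]}}

```text
t: 4.35
position: [559.8, 174.9, 99.2]
eef_rot: [-85.9, 90.0, -152.1]
wrist_force: [-0.4, 0.7, 0.2]
finger_gap: 12.0
```

>>> {"method": "jog_arm", "body": {"commands": [{"tx":0,"ty":0,"tz":0,"yaw":0.075},{"tx":0,"ty":0,"tz":0,"yaw":0.075},{"tx":0,"ty":0,"tz":0,"yaw":0.075},{"tx":0,"ty":0,"tz":0,"yaw":0.075},{"tx":0,"ty":0,"tz":0,"yaw":0.07}]}}

```text
t: 4.77
position: [559.5, 174.8, 99.2]
eef_rot: [-70.7, 89.9, -158.1]
wrist_force: [-2.1, -1.2, 2.2]
finger_gap: 11.8
```

>>> {"method": "jog_arm", "body": {"commands": [{"tx":0,"ty":0,"tz":0,"yaw":0},{"tx":0,"ty":0,"tz":0,"yaw":0},{"tx":0,"ty":0,"tz":0,"yaw":0},{"tx":0,"ty":0,"tz":0,"yaw":0},{"tx":0,"ty":0,"tz":0,"yaw":0}]}}

```text
t: 5.18
position: [559.5, 174.8, 99.2]
eef_rot: [-75.8, 89.9, -163.0]
wrist_force: [-6.1, -1.4, 3.6]
finger_gap: 12.0
```

```bash
python3 st.py side:s1 wrist:w2
```

```text
t 5.18 pos [559.5 174.8  99.2] jaw 2.81 x [-0.001 -0.    -1.   ] gap 12.0 F [-6.1 -1.4  3.6] q [ 6. 34. 85. -0. 61.  3.]
```

View pics/s1.png

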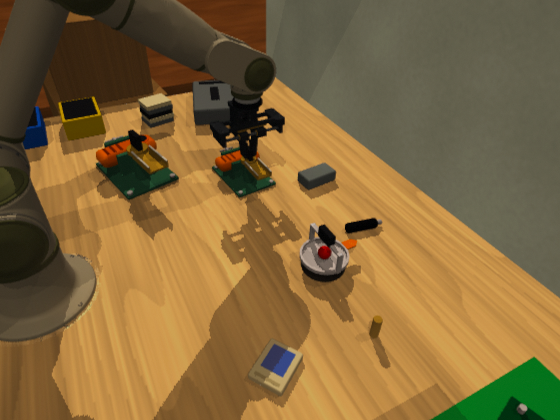

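>>> {"method": "jog_arm", "body": {"commands": [{"tx":0,"ty":0,"tz":0,"yaw":0},{"tx":0,"ty":0,"tz":0,"yaw":0},{"tx":0,"ty":0,"tz":0,"yaw":0},{"tx":0,"ty":0,"tz":0,"yaw":0},{"tx":0,"ty":0,"tz":0,"yaw":0}], "claw": -1}}

```text
t: 5.7
position: [560.1, 175.0, 99.2]
eef_rot: [91.9, 90.0, 4.6]
wrist_force: [0.4, -0.1, -0.1]
finger_gap: 42.8
```

>>> {"method": "jog_arm", "body": {"commands": [{"tx":-2,"ty":0,"tz":0,"yaw":0},{"tx":-3,"ty":0,"tz":0,"yaw":0},{"tx":-3,"ty":0,"tz":0,"yaw":0},{"tx":-3,"ty":0,"tz":0,"yaw":0},{"tx":-3,"ty":0,"tz":0,"yaw":0}]}}

```text
t: 6.12
position: [559.9, 175.0, 240.8]
eef_rot: [91.8, 90.0, 4.5]
wrist_force: [0.5, -0.1, -0.3]
finger_gap: 76.4
```

>>> {"method": "jog_arm", "body": {"commands": [{"tx":0,"ty":0,"tz":0,"yaw":0},{"tx":0,"ty":0,"tz":0,"yaw":0},{"tx":0,"ty":0,"tz":0,"yaw":0},{"tx":0,"ty":0,"tz":0,"yaw":0},{"tx":0,"ty":0,"tz":0,"yaw":0}]}}

```text
t: 6.53
position: [559.7, 174.9, 238.0]
eef_rot: [-86.8, 89.9, -174.2]
wrist_force: [-0.1, 0.5, -0.2]
finger_gap: 88.0
```

```bash
python3 st.py wrist:w3
```

```text
t 6.53 pos [559.7 174.9 238. ] jaw 2.69 x [-0.002 -0.    -1.   ] gap 88.0 F [-0.1  0.5 -0.2] q [ 6. 26. 75.  0. 79.  3.]
```

View pics/w3.png

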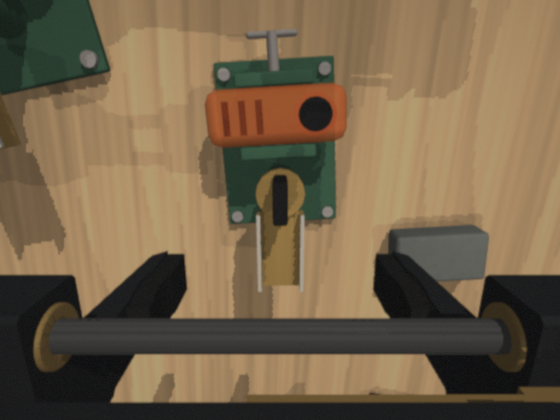

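Run:
```python
from h import *
d=np.load("/tmp/w3.npz");K3,M3,im=d["K"],d["M"],d["im"]
crop(im,240,160,330,310,5,"pics/c8.png")
q=[onz(K3,M3,p,88)[:2] for p in ((258.5,216),(261.5,290),(302,216),(303,290))]
print(q)
for a,b in ((0,1),(2,3)):
    v=q[b]-q[a];print(np.degrees(np.arctan2(v[1],v[0])))
m=(q[1]+q[3])/2;print(m, onz(K3,M3,(280,193),82))
for A in ((560,175),(558,175.5)):
  t=np.arctan2(m[1]-A[1],m[0]-A[0]);w=np.array([578-A[0],-191.5-A[1]]);print(np.degrees(t),"lat",-np.sin(t)*w[0]+np.cos(t)*w[1])
```

```text
[array([541.00229309, 155.40860502]), array([545.9783144 ,  82.75452311]), array([579.1633088 , 157.23061903]), array([584.87704899,  84.62819612])]
-86.08197536636011
-85.500152482687
[565.42768169  83.69135961] [558.94537376 175.59159283  82.        ]
-86.59815609483641 lat -3.7792773873894703
-85.37461927031681 lat -9.660186251068286
```

View pics/c8.png

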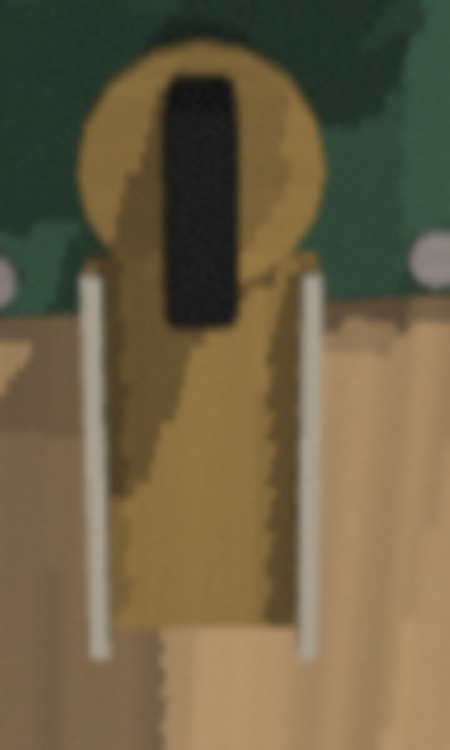

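>>> {"method": "jog_arm", "body": {"commands": [{"tx":0,"ty":0,"tz":3.7,"yaw":0},{"tx":0,"ty":0,"tz":3.7,"yaw":0},{"tx":0,"ty":0.1,"tz":3.7,"yaw":0},{"tx":0,"ty":0,"tz":3.7,"yaw":0},{"tx":0,"ty":0,"tz":3.7,"yaw":0}]}}

```text
t: 7.0
position: [569.4, -11.4, 238.7]
eef_rot: [-105.8, 90.0, 166.9]
wrist_force: [0.3, 0.5, 0.3]
finger_gap: 88.0
```

>>> {"method": "jog_arm", "body": {"commands": [{"tx":0,"ty":0,"tz":3.7,"yaw":0},{"tx":0,"ty":0,"tz":3.7,"yaw":0},{"tx":0,"ty":0,"tz":3.7,"yaw":0},{"tx":0,"ty":0,"tz":3.7,"yaw":0},{"tx":0,"ty":0,"tz":3.4,"yaw":0}]}}

```text
t: 7.42
position: [577.9, -193.7, 238.7]
eef_rot: [-115.3, 90.0, 157.4]
wrist_force: [1.1, -0.1, -0.5]
finger_gap: 88.4
```

>>> {"method": "jog_arm", "body": {"commands": [{"tx":0,"ty":0,"tz":0,"yaw":0},{"tx":0,"ty":0,"tz":0,"yaw":0},{"tx":0,"ty":0,"tz":0,"yaw":0},{"tx":0,"ty":0,"tz":0,"yaw":0},{"tx":0,"ty":0,"tz":0,"yaw":0}]}}

```text
t: 7.83
position: [578.4, -190.3, 239.3]
eef_rot: [-155.8, 90.0, 117.0]
wrist_force: [0.3, 0.5, -0.2]
finger_gap: 88.2
```

```bash
python3 st.py wrist:w4
```

```text
t 7.83 pos [ 578.4 -190.3  239.3] jaw 2.79 x [-0.  0. -1.] gap 88.2 F [ 0.3  0.5 -0.2] q [-29.  29.  71.   0.  80. -32.]
```

View pics/w4.png

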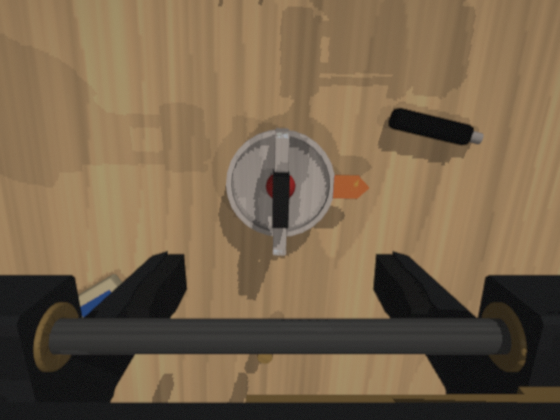

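Run:
```python
from h import *
d=np.load("/tmp/w4.npz");K3,M3,im=d["K"],d["M"],d["im"]
crop(im,215,120,385,265,4,"pics/c9.png")
m=cv2.inRange(im[165:235,265:300],(0,0,0),(40,40,40))
n,l,s,c=cv2.connectedComponentsWithStats(m);i=1+np.argmax(s[1:,4]);ys,xs=np.where(l==i);
print(s[i],cv2.minAreaRect(np.column_stack([xs+265,ys+165]).astype(np.float32)))
p=c[i]+[265,165];print("block top",onz(K3,M3,p,105))
h=cv2.cvtColor(im,cv2.COLOR_BGR2HSV);m=cv2.inRange(h[170:210,325:385],(5,180,120),(14,255,255));ys,xs=np.where(m>0);print(xs.min()+325,xs.max()+325,ys.min()+170,ys.max()+170)
j=xs.max();tip=(j+325,ys[xs>=j-1].mean()+170);print("tip",tip,onz(K3,M3,tip,38))
m=cv2.inRange(h[165:210,255:305],(0,150,60),(4,255,255));ys,xs=np.where(m>0);print("ball",xs.min()+255,xs.max()+255,ys.min()+165,ys.max()+165)
```

```text
[  8   8  16  54 820] ((280.5, 199.5), (53.0, 15.0), 90.0)
block top [ 578.14437502 -189.37246059  105.        ]
335 366 179 196
tip (np.int64(366), np.float64(187.0)) [ 665.00446285 -190.11400762   38.        ]
ball 267 294 176 195
```

View pics/c9.png

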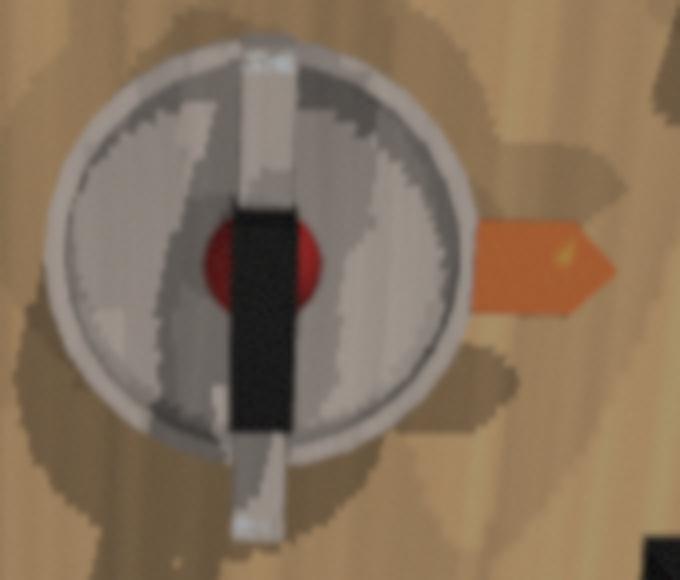

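>>> {"method": "jog_arm", "body": {"commands": [{"tx":2.6,"ty":-0.03,"tz":0.05,"yaw":0.03},{"tx":2.6,"ty":0,"tz":0,"yaw":0},{"tx":2.6,"ty":0,"tz":0,"yaw":0},{"tx":2.6,"ty":0,"tz":0,"yaw":0},{"tx":2.6,"ty":0,"tz":0,"yaw":0}]}}

```text
t: 8.3
position: [578.0, -191.3, 108.3]
eef_rot: [64.8, 90.0, -24.2]
wrist_force: [0.1, -0.1, 0.4]
finger_gap: 87.7
```

>>> {"method": "jog_arm", "body": {"commands": [{"tx":0.7,"ty":0,"tz":0,"yaw":0},{"tx":0.7,"ty":0,"tz":0,"yaw":0},{"tx":0.6,"ty":0,"tz":0,"yaw":0},{"tx":0.4,"ty":0,"tz":0,"yaw":0},{"tx":0.2,"ty":0,"tz":0,"yaw":0}]}}

```text
t: 8.72
position: [578.3, -192.1, 83.7]
eef_rot: [59.1, 89.9, -29.9]
wrist_force: [-0.3, 0.4, -0.1]
finger_gap: 87.9
```

>>> {"method": "jog_arm", "body": {"commands": [{"tx":0,"ty":0,"tz":0,"yaw":0},{"tx":0,"ty":0,"tz":0,"yaw":0},{"tx":0,"ty":0,"tz":0,"yaw":0},{"tx":0,"ty":0,"tz":0,"yaw":0},{"tx":0,"ty":0,"tz":0,"yaw":0}]}}

```text
t: 9.13
position: [578.1, -192.1, 83.5]
eef_rot: [60.9, 90.0, -28.2]
wrist_force: [-0.2, 0.2, -0.1]
finger_gap: 88.4
```

```bash
python3 st.py side:s2 wrist:w5; python3 -c "
from h import *
crop(cv2.imread('pics/s2.png'),270,170,390,290,5,'pics/c10.png')"
```

```text
t 9.13 pos [ 578.1 -192.1   83.5] jaw 0.97 x [ 0. -0. -1.] gap 88.4 F [-0.2  0.2 -0.1] q [-29.  38.  81.   0.  61. -30.]
```

View pics/c10.png

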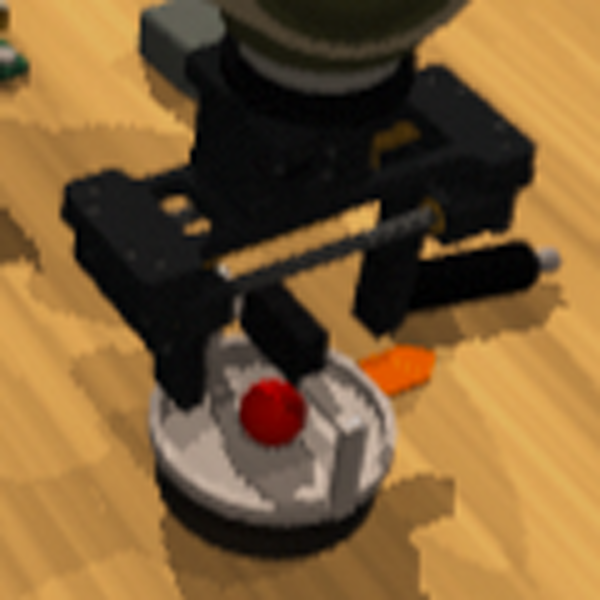

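View pics/w5.png

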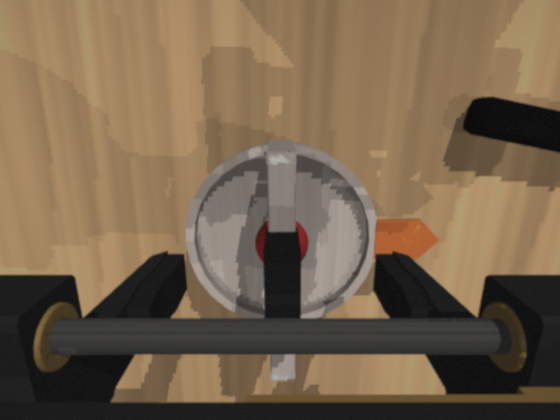

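>>> {"method": "jog_arm", "body": {"commands": [{"tx":0,"ty":0.1,"tz":0,"yaw":0},{"tx":0,"ty":0,"tz":0,"yaw":0},{"tx":0,"ty":0,"tz":0,"yaw":0},{"tx":0,"ty":0,"tz":0,"yaw":0},{"tx":0,"ty":0,"tz":0,"yaw":0}], "claw": 0.5, "squeeze": 20}}

```text
t: 9.65
position: [579.0, -192.1, 83.2]
eef_rot: [-125.8, 90.0, 145.1]
wrist_force: [-1.1, -0.1, 0.1]
finger_gap: 56.9
```

>>> {"method": "jog_arm", "body": {"commands": [{"tx":0,"ty":0,"tz":0,"yaw":0},{"tx":0,"ty":0,"tz":0,"yaw":0},{"tx":0,"ty":0,"tz":0,"yaw":0},{"tx":0,"ty":0,"tz":0,"yaw":0},{"tx":0,"ty":0,"tz":0,"yaw":0}]}}

```text
t: 10.07
position: [579.0, -192.1, 83.2]
eef_rot: [68.6, 90.0, -20.4]
wrist_force: [-0.0, -0.3, -0.5]
finger_gap: 23.9
```

```bash
python3 st.py wrist:w6;python3 -c "
from h import *
crop(cv2.imread('pics/w6.png'),180,130,390,390,3 if 0 else 2.3,'pics/c11.png')"
```

```text
t 10.07 pos [ 579.  -192.1   83.2] jaw 0.97 x [ 0. -0. -1.] gap 23.9 F [-0.  -0.3 -0.5] q [-29.  38.  81.   0.  61. -30.]
```

View pics/c11.png

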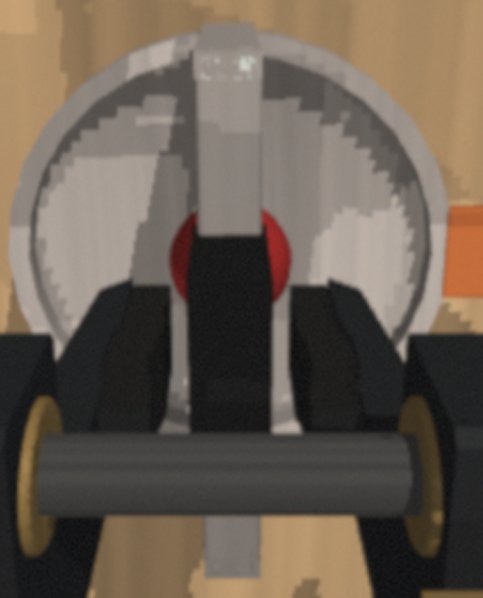

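>>> {"method": "jog_arm", "body": {"commands": [{"tx":0,"ty":0,"tz":0,"yaw":0},{"tx":0,"ty":0,"tz":0,"yaw":0},{"tx":0,"ty":0,"tz":0,"yaw":0},{"tx":0,"ty":0,"tz":0,"yaw":0},{"tx":0,"ty":0,"tz":0,"yaw":0}], "claw": 1, "squeeze": 25}}

```text
t: 10.53
position: [579.0, -192.1, 83.2]
eef_rot: [103.7, 90.0, 14.7]
wrist_force: [-1.1, 0.2, -0.5]
finger_gap: 13.6
```

>>> {"method": "jog_arm", "body": {"commands": [{"tx":0,"ty":0,"tz":0,"yaw":0},{"tx":0,"ty":0,"tz":0,"yaw":0},{"tx":0,"ty":0,"tz":0,"yaw":0},{"tx":0,"ty":0,"tz":0,"yaw":0},{"tx":0,"ty":0,"tz":0,"yaw":0}]}}

```text
t: 10.95
position: [579.0, -192.1, 83.2]
eef_rot: [27.4, 90.0, -61.7]
wrist_force: [0.5, -0.7, -0.4]
finger_gap: 13.9
```

```bash
python3 st.py side:s3;python3 -c "
from h import *
crop(cv2.imread('pics/s3.png'),270,170,390,290,5,'pics/c12.png')"
```

```text
t 10.95 pos [ 579.  -192.1   83.2] jaw 0.97 x [ 0. -0. -1.] gap 13.9 F [ 0.5 -0.7 -0.4] q [-29.  38.  81.  -0.  61. -30.]
```

View pics/c12.png

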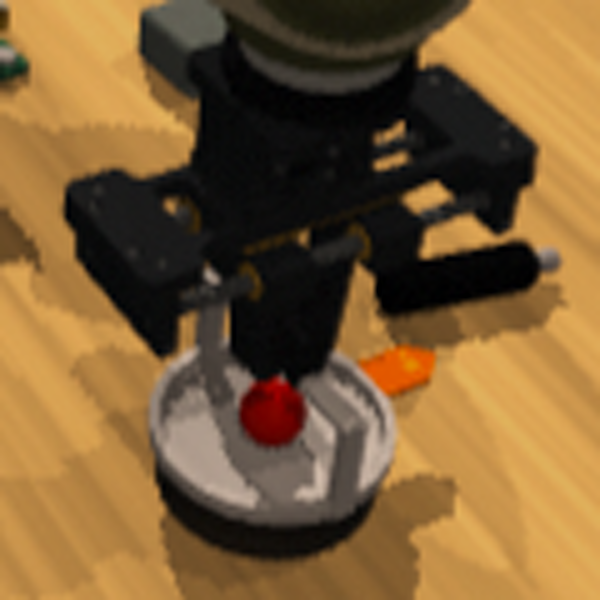

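>>> {"method": "jog_arm", "body": {"commands": [{"tx":-0.1,"ty":0,"tz":0,"yaw":0},{"tx":-0.2,"ty":0,"tz":0,"yaw":0},{"tx":-0.3,"ty":0,"tz":0,"yaw":0},{"tx":-0.4,"ty":0,"tz":0,"yaw":0},{"tx":-0.4,"ty":0,"tz":0,"yaw":0}]}}

```text
t: 11.42
position: [579.0, -192.0, 97.6]
eef_rot: [-121.6, 90.0, 149.4]
wrist_force: [-0.1, 0.6, -2.2]
finger_gap: 14.0
```

>>> {"method": "jog_arm", "body": {"commands": [{"tx":-0.5,"ty":0,"tz":0,"yaw":0},{"tx":-0.5,"ty":0,"tz":0,"yaw":0},{"tx":-0.5,"ty":0,"tz":0,"yaw":0},{"tx":-0.5,"ty":0,"tz":0,"yaw":0},{"tx":-0.5,"ty":0,"tz":0,"yaw":0}]}}

```text
t: 11.83
position: [579.0, -192.1, 122.8]
eef_rot: [61.9, 90.0, -27.1]
wrist_force: [1.2, 0.3, -1.9]
finger_gap: 13.7
```

>>> {"method": "jog_arm", "body": {"commands": [{"tx":-0.5,"ty":0,"tz":0,"yaw":0},{"tx":-0.5,"ty":0,"tz":0,"yaw":0},{"tx":-0.5,"ty":0,"tz":0,"yaw":0},{"tx":-0.5,"ty":0,"tz":0,"yaw":0},{"tx":-0.5,"ty":0,"tz":0,"yaw":0}]}}

```text
t: 12.25
position: [578.9, -192.1, 147.7]
eef_rot: [-111.1, 90.0, 159.9]
wrist_force: [0.1, 0.5, -2.2]
finger_gap: 13.9
```

>>> {"method": "jog_arm", "body": {"commands": [{"tx":-0.5,"ty":0,"tz":0,"yaw":0},{"tx":-0.4,"ty":0,"tz":0,"yaw":0},{"tx":-0.4,"ty":0,"tz":0,"yaw":0},{"tx":-0.2,"ty":0,"tz":0,"yaw":0},{"tx":-0.1,"ty":0,"tz":0,"yaw":0}]}}

```text
t: 12.67
position: [579.0, -192.1, 163.6]
eef_rot: [60.4, 90.0, -28.6]
wrist_force: [-0.4, 0.5, -1.9]
finger_gap: 13.5
```

```bash
python3 st.py side:s4 scene:k4;python3 -c "
from h import *
crop(cv2.imread('pics/s4.png'),270,130,400,290,3.7,'pics/c13.png')
crop(cv2.imread('pics/k4.png'),180,180,290,300,4,'pics/c14.png')"
```

```text
t 12.67 pos [ 579.  -192.1  163.6] jaw 0.97 x [ 0. -0. -1.] gap 13.5 F [-0.4  0.5 -1.9] q [-29.  33.  77.   0.  71. -30.]
```

View pics/c13.png

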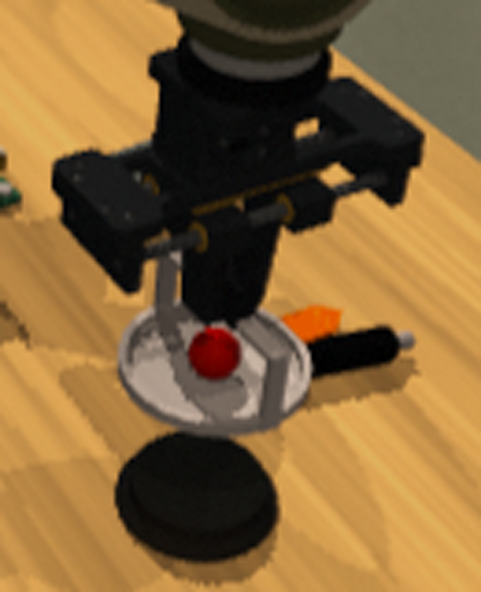

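View pics/c14.png

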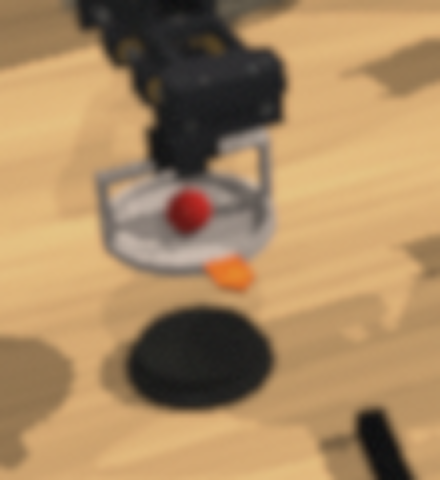

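>>> {"method": "jog_arm", "body": {"commands": [{"tx":0,"ty":0,"tz":0,"yaw":-0.01},{"tx":0,"ty":0,"tz":0,"yaw":-0.02},{"tx":0,"ty":0,"tz":0,"yaw":-0.03},{"tx":0,"ty":0,"tz":0,"yaw":-0.04},{"tx":0,"ty":0,"tz":0,"yaw":-0.05}]}}

```text
t: 13.18
position: [578.9, -192.0, 163.0]
eef_rot: [-130.5, 90.0, 149.2]
wrist_force: [0.2, -0.2, -2.0]
finger_gap: 13.8
```

>>> {"method": "jog_arm", "body": {"commands": [{"tx":0,"ty":0,"tz":0,"yaw":-0.05},{"tx":0,"ty":0,"tz":0,"yaw":-0.05},{"tx":0,"ty":0,"tz":0,"yaw":-0.05},{"tx":0,"ty":0,"tz":0,"yaw":-0.05},{"tx":0,"ty":0,"tz":0,"yaw":-0.05}]}}

```text
t: 13.6
position: [578.9, -192.0, 163.0]
eef_rot: [-145.5, 90.0, 148.6]
wrist_force: [0.7, 0.2, -1.4]
finger_gap: 13.6
```

```bash
python3 st.py side:s5;python3 -c "
from h import *
crop(cv2.imread('pics/s5.png'),270,130,400,290,3.7,'pics/c15.png')
d=np.load('/tmp/s4.npz');print(onz(d['K'],d['M'],(323.5,262),20))
d=np.load('/tmp/k4.npz');print(onz(d['K'],d['M'],(180+200/4,180+348/4),20))"
```

```text
t 13.6 pos [ 578.9 -192.   163. ] jaw 24.1 x [-0.  0. -1.] gap 13.6 F [ 0.7  0.2 -1.4] q [-29.  33.  77.   0.  71. -53.]
[ 573.00111033 -200.10218814   20.        ]
[ 587.99032213 -193.56828366   20.        ]
```

View pics/c15.png

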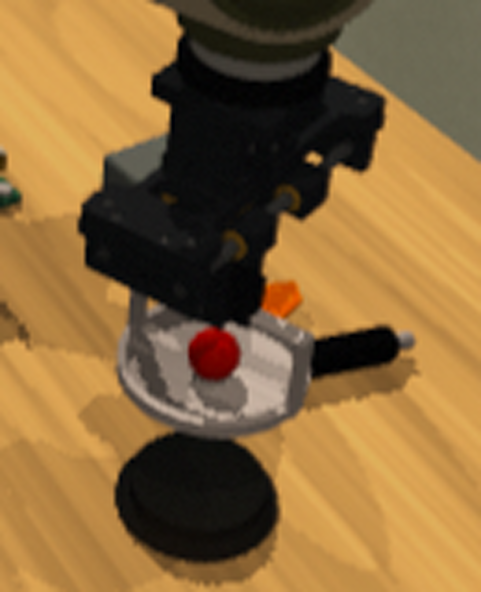

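>>> {"method": "jog_arm", "body": {"commands": [{"tx":0,"ty":0,"tz":0,"yaw":-0.05},{"tx":0,"ty":0,"tz":0,"yaw":-0.05},{"tx":0,"ty":0,"tz":0,"yaw":-0.05},{"tx":0,"ty":0,"tz":0,"yaw":-0.05},{"tx":0,"ty":0,"tz":0,"yaw":-0.05}]}}

```text
t: 14.07
position: [578.9, -192.0, 163.0]
eef_rot: [-154.9, 90.0, 153.4]
wrist_force: [-0.3, -0.6, -2.0]
finger_gap: 13.9
```

>>> {"method": "jog_arm", "body": {"commands": [{"tx":0,"ty":0,"tz":0,"yaw":-0.05},{"tx":0,"ty":0,"tz":0,"yaw":-0.05},{"tx":0,"ty":0,"tz":0,"yaw":-0.05},{"tx":0,"ty":0,"tz":0,"yaw":-0.05},{"tx":0,"ty":0,"tz":0,"yaw":-0.05}]}}

```text
t: 14.48
position: [578.9, -192.0, 163.1]
eef_rot: [-169.1, 90.0, 153.5]
wrist_force: [0.6, -0.8, -2.9]
finger_gap: 13.9
```

>>> {"method": "jog_arm", "body": {"commands": [{"tx":0,"ty":0,"tz":0,"yaw":-0.05},{"tx":0,"ty":0,"tz":0,"yaw":-0.05},{"tx":0,"ty":0,"tz":0,"yaw":-0.05},{"tx":0,"ty":0,"tz":0,"yaw":-0.05},{"tx":0,"ty":0,"tz":0,"yaw":-0.05}]}}

```text
t: 14.9
position: [578.9, -192.0, 163.1]
eef_rot: [174.6, 90.0, 151.5]
wrist_force: [-0.0, -0.1, -2.1]
finger_gap: 13.7
```

>>> {"method": "jog_arm", "body": {"commands": [{"tx":0,"ty":0,"tz":0,"yaw":-0.05},{"tx":0,"ty":0,"tz":0,"yaw":-0.05},{"tx":0,"ty":0,"tz":0,"yaw":-0.05},{"tx":0,"ty":0,"tz":0,"yaw":-0.05},{"tx":0,"ty":0,"tz":0,"yaw":-0.05}]}}

```text
t: 15.32
position: [578.9, -192.0, 163.0]
eef_rot: [158.4, 90.0, 149.7]
wrist_force: [0.5, 0.4, -1.6]
finger_gap: 13.8
```

>>> {"method": "jog_arm", "body": {"commands": [{"tx":0,"ty":0,"tz":0,"yaw":-0.05},{"tx":0,"ty":0,"tz":0,"yaw":-0.05},{"tx":0,"ty":0,"tz":0,"yaw":-0.05},{"tx":0,"ty":0,"tz":0,"yaw":-0.03},{"tx":0,"ty":0,"tz":0,"yaw":-0.02}]}}

```text
t: 15.73
position: [578.9, -192.0, 163.1]
eef_rot: [147.5, 90.0, 150.3]
wrist_force: [0.3, 0.4, -1.2]
finger_gap: 13.9
```

>>> {"method": "jog_arm", "body": {"commands": [{"tx":0,"ty":0,"tz":0,"yaw":0},{"tx":0,"ty":0,"tz":0,"yaw":0},{"tx":0,"ty":0,"tz":0,"yaw":0},{"tx":0,"ty":0,"tz":0,"yaw":0},{"tx":0,"ty":0,"tz":0,"yaw":0}]}}

```text
t: 16.15
position: [579.0, -192.1, 163.2]
eef_rot: [25.0, 90.0, 27.6]
wrist_force: [0.2, -0.7, -2.3]
finger_gap: 14.0
```

```bash
python3 st.py side:s6 scene:k6 wrist:w7;python3 -c "
from h import *
crop(cv2.imread('pics/s6.png'),200,130,400,290,4,'pics/c16.png')"
```

```text
t 16.15 pos [ 579.  -192.1  163.2] jaw 92.63 x [ 0.  0. -1.] gap 14.0 F [ 0.2 -0.7 -2.3] q [ -29.   33.   77.    0.   71. -122.]
```

View pics/c16.png

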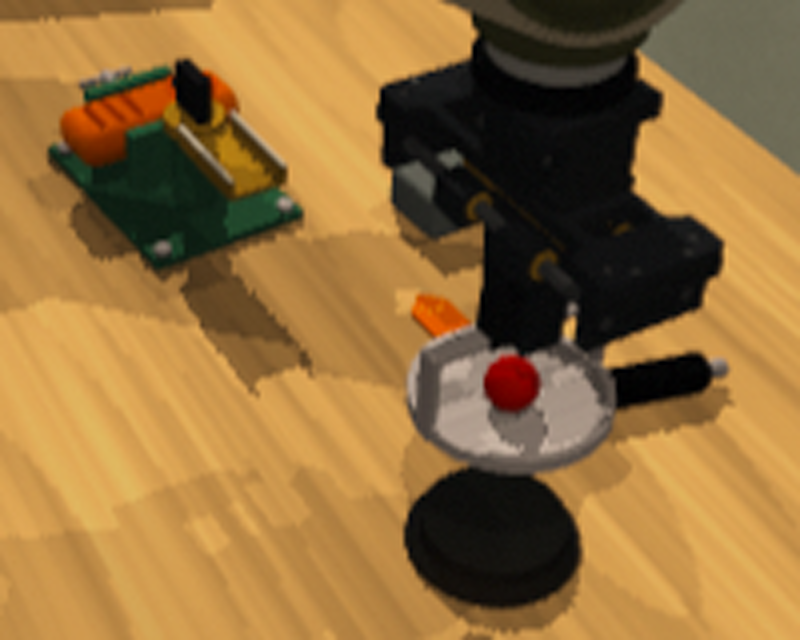

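View pics/w7.png

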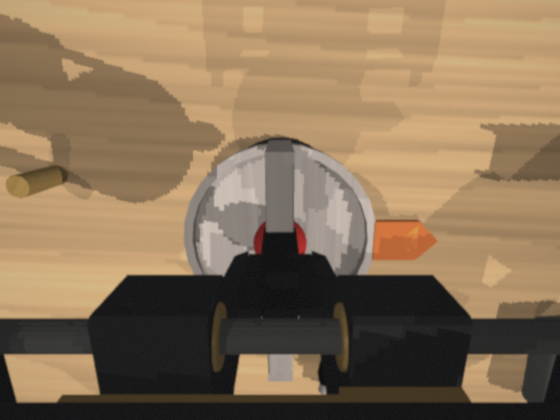

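View pics/k6.png

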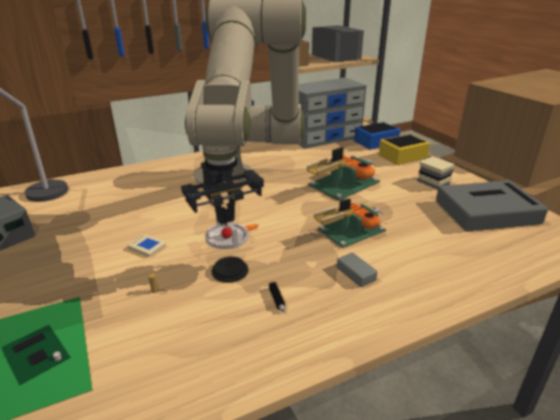

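Run:
```python
from h import *
w=np.load("/tmp/w7.npz");s=np.load("/tmp/s6.npz");k=np.load("/tmp/k6.npz")
def blob(im,lo,hi,box):
    x0,y0,x1,y1=box;h=cv2.cvtColor(im,cv2.COLOR_BGR2HSV)[y0:y1,x0:x1];m=cv2.inRange(h,lo,hi)
    n,l,st,c=cv2.connectedComponentsWithStats(m);i=1+np.argmax(st[1:,4]);return c[i]+[x0,y0],st[i]
tip=onz(w["K"],w["M"],(437,240),118);print("tip(wrist)",tip)
ls,lk=blob(s["im"],(7,200,120),(14,255,255),(298,200,322,216)),blob(k["im"],(7,150,120),(14,255,255),(245,220,262,234));print(ls,lk)
L=two(ray(s["K"],s["M"],ls[0]),ray(k["K"],k["M"],lk[0]));print("lip",L)
bs,bk=blob(s["im"],(0,170,60),(6,255,255),(315,212,342,238)),blob(k["im"],(0,150,60),(6,255,255),(218,224,238,242));print(bs,bk)
B=two(ray(s["K"],s["M"],bs[0]),ray(k["K"],k["M"],bk[0]));print("ball",B)
c=np.array([578.7,-192]);A=np.array([559.3,175.2])
for p in (tip,L[0]):
    v=p[:2]-c;a=np.arctan2(v[1],v[0]);d=A-c;print(np.degrees(a),"lat",-np.sin(a)*d[0]+np.cos(a)*d[1])
# stand: foot ellipse in side and scene by dark mask
for d_,box in ((s,(298,246,348,284)),(k,(205,256,255,284))):
    x0,y0,x1,y1=box;m=cv2.inRange(cv2.cvtColor(d_["im"],cv2.COLOR_BGR2GRAY)[y0:y1,x0:x1],0,45);n,l,st,ce=cv2.connectedComponentsWithStats(m);i=1+np.argmax(st[1:,4]);print(st[i]+[x0,y0,0,0,0],onz(d_["K"],d_["M"],ce[i]+[x0,y0],10))
```

```text
tip(wrist) [ 573.02015102 -103.48272203  118.        ]
(array([309.03061224, 208.36734694]), array([ 5,  4, 15, 10, 98], dtype=int32)) (array([251.6       , 226.76363636]), array([ 1,  4, 12,  7, 55], dtype=int32))
lip (array([ 574.03880331, -122.34798568,  116.56785282]), [np.float64(0.0871858006325992), np.float64(0.0871858006325727)])
(array([327.49324324, 225.37837838]), array([  6,   7,  14,  14, 148], dtype=int32)) (array([226.33823529, 232.36764706]), array([ 4,  4,  9, 10, 68], dtype=int32))
ball (array([ 576.99298808, -192.49164085,  121.33472396]), [np.float64(0.12736555913585232), np.float64(0.1273655591358966)])
93.6714395686419 lat -4.1534180442543445
93.82859399446008 lat -5.161920464008691
[ 301  247   44   35 1178] [ 573.15657335 -197.8677778    10.        ]
[213 258  34  23 623] [ 584.23524541 -194.77230095   10.        ]
```

Run:
```python
from plant import manip
o=manip.get_obs();print(o["dq"].round(2),o["finger_gap"],o["wrist_force"])
print(manip.job_done())
```

```text
[-0.05  0.01 -0.05 -0.    0.06 -0.01] 13.957813405372425 [ 0.26607834  0.55511077 -1.4257814 ]
the job is handed in; nothing more can be done
None
```

I handed the job in at about 16.3 s of the 54 s allowed, with every final check inside its limit; the job reports no verdict.

- **Chute:** I used the smaller of the two clamps. Its base plate measured about 116 x 168 mm, against about 150 x 215 mm for the other. I gripped the black fin and turned the mouth about 54° clockwise. The mouth line then passed about 4 to 10 mm from the stand centre (limit 40 mm).
- **Dish:** I gripped the handle block, lifted it about 80 mm straight up and turned it about 92° counter-clockwise in the air.

| Last check | Measured | Limit |
|---|---|---|
| Lip line to chute axis | 4–5 mm | 40 mm |
| Ball from dish middle | about 2 mm | 12 mm |
| Dish underside height | about 100 mm (80 mm above stand top) | 60–160 mm |
| Dish from over the stand | about 5–9 mm | 50 mm |
| Finger gap on the 14 mm block | 14.0 mm | – |

The arm was still. The tool pointed straight down and the dish looked level in the pictures, though I did not measure its tilt. The other things on the bench looked unmoved in the last pictures.

- **Stand position:** the two fixed cameras disagreed by about 11 mm in x on the stand's position (573 and 584 mm).
- **Chute axis:** its measured position varied by a few mm between views, with up to about 6 N of side force on the gripper while I turned it. Both are small next to the 40 mm limits.

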